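# Cap the carving-bit jars and put them away in the bench drawer

### The job

The carving is done for the day: screw the loose cap of every bit jar on the bench fully home (clockwise until it stops), stand all the jars upright in the drawer of the bench unit, and push the drawer fully shut. Leave the wooden petals, the marker cup and the brush where they are.

Things in the scene. Friction and masses are not known exactly. Their poses are not given: they have to be found in the camera images.
- unit_drawer0_handle (a point): middle of the drawer's handle: a level steel bar, 11 mm thick, 120 mm long along this frame's y, 45 mm in front of the drawer's green front, 76 mm above the bench (38 mm below the unit's top); it can be pinched from above. The frame moves with the drawer: -x is the way the drawer pulls out (level), z up. The drawer's floor in this frame: x 66 to 281, y -154 to 154, z -54 mm.
- unit_drawer0 (a joint): how far the drawer is pulled out, m: 0 fully shut, 0.182 fully out (stop). Its floor lies 22 mm above the bench; 6 mm side walls rise 70 mm above the floor, the front 78 mm. Fully out, only the floor from x = 66 to 242 mm in the handle's frame is clear of the unit's top.
- unit_front (a point): middle of the upper front edge of the wooden single-drawer unit with a green drawer front, fixed on the bench, 260 mm deep (x), 350 mm wide (y), 114 mm high; this frame's axes are the unit's; the drawer comes out to its -x side. Clear height over the drawer floor when shut: 80 mm. Sanding blocks are fixed on the rear of its top.
- jar_a: orange round bit jar, 52 mm in diameter, with a black screw cap 57 mm in diameter and 24 mm high that stays on the jar; 70 mm high in all, the cap takes up the top 24 mm; about 0.5 kg. Origin at the centre of its underside, z up through the cap. A small white tab on the rim of the jar under the cap points along the jar's x. May be absent.
- jar_a_cap (a joint): turn of the orange jar's cap, rad: 0 is screwed fully home (stop; the white line on the cap then stands over the jar's white tab), positive is unscrewed, anticlockwise seen from above, up to 3.0. It turns stiffly enough to stay put, and easily enough that the standing jar does not turn with it before the stop.
- jar_b: green round bit jar, 52 mm in diameter, with a black screw cap 57 mm in diameter and 24 mm high that stays on the jar; 70 mm high in all, the cap takes up the top 24 mm; about 0.5 kg. Origin at the centre of its underside, z up through the cap. A small white tab on the rim of the jar under the cap points along the jar's x. May be absent.
- jar_b_cap (a joint): turn of the green jar's cap, rad: 0 is screwed fully home (stop; the white line on the cap then stands over the jar's white tab), positive is unscrewed, anticlockwise seen from above, up to 3.0. It turns stiffly enough to stay put, and easily enough that the standing jar does not turn with it before the stop.
- jar_c: blue round bit jar, 52 mm in diameter, with a black screw cap 57 mm in diameter and 24 mm high that stays on the jar; 70 mm high in all, the cap takes up the top 24 mm; about 0.5 kg. Origin at the centre of its underside, z up through the cap. A small white tab on the rim of the jar under the cap points along the jar's x. May be absent.
- jar_c_cap (a joint): turn of the blue jar's cap, rad: 0 is screwed fully home (stop; the white line on the cap then stands over the jar's white tab), positive is unscrewed, anticlockwise seen from above, up to 3.0. It turns stiffly enough to stay put, and easily enough that the standing jar does not turn with it before the stop.
- jar_d: yellow round bit jar, 52 mm in diameter, with a black screw cap 57 mm in diameter and 24 mm high that stays on the jar; 70 mm high in all, the cap takes up the top 24 mm; about 0.5 kg. Origin at the centre of its underside, z up through the cap. A small white tab on the rim of the jar under the cap points along the jar's x. May be absent.
- jar_d_cap (a joint): turn of the yellow jar's cap, rad: 0 is screwed fully home (stop; the white line on the cap then stands over the jar's white tab), positive is unscrewed, anticlockwise seen from above, up to 3.0. It turns stiffly enough to stay put, and easily enough that the standing jar does not turn with it before the stop.
- petal_1: bystander: wooden flower petal, 130 x 55 x 28 mm, lying flat; origin at the centre of its underside.
- petal_2: bystander: wooden flower petal, 150 x 65 x 28 mm, lying flat; origin at the centre of its underside.
- pen_cup: bystander: white cup with markers, 76 mm in diameter, 90 mm high, markers to 150 mm; origin at the centre of its underside.
- bench_brush: bystander: wooden bench brush lying on the bench, about 200 mm long along its x.
There are look-alikes about, which are no part of the job. What is shaped like the jar_c but purple or red is not meant.

How it is judged:
By the outcome, as a careful person would: the job done as asked, in the order asked, and still so for the second after the job is handed in, with the robot touching nothing.
Of jar_a, jar_b, jar_c, jar_d only 2 to 4 are there at a start; the rules pass over those that are not, and their reading is None.
At some moment in a run one of jar_a, jar_b, jar_c, jar_d may be knocked a few centimetres aside while the robot is not near it.
It also fails if it takes over 210 s, if anything falls off the work surface, if the arm or the gripper's body presses on something with over 40 N, if the wrist force passes 120 N, or if a joint passes its speed limit or range.

### The arm

A 6-joint arm with a two-finger parallel gripper is mounted at the origin on the work surface. World frame = base frame: x ahead of the robot, y to its left, z up, the work surface at z = 0. Lengths are in mm, angles in rad, forces in N, time in s.
With the tool pointing down it reaches from about 325 to 900 mm from the base axis. Payload 6.1 kg.
Tool frame: the origin (TCP) lies midway between the tips of the shut fingers; the grasp point (between the pads) lies 19 mm behind it; z points along the fingers, y is the line along which they close (so a half turn about z gives the same grasp; the last joint's range is limited). The gripper opens to 85 mm and grips with 20 to 120 N. Pads are 22 mm wide; open, the fingers measure 114 mm over their backs; the gripper's body (76 mm by 85 mm) begins 54 mm behind the grasp point. The pads swing forward as they close: fully open they stand 13 mm farther back than shut.
Start: joints at [-1.385, 0.22, 1.526, -0, 1.395, -0.126], TCP at [191.726, -594.859, 231.3] pointing down, gripper open.
Joint ranges: [-2.98, 2.98], [-0.91, 2.08], [0.09, 2.57], [-1.24, 4.39], [0.2, 2.65], [-2.68, 2.68]. Speed limits (rad/s): [2.57, 2.57, 3.01, 3.14, 3.14, 3.14].

### API

Orientations are given as a unit quaternion [x, y, z, w].
In Python, from bench import bot gives the robot as it stands.
- The arm moves only by the tool apply_moves, never from a script. Its argument "increments" is a list of rows, each a list of 7 numbers: the shift along the world's x, y, z in m, then the turn, a rotation vector about the world's x, y, z in rad, then the closure, from 0 (fully open) to 1 (shut). A call has 1 to 20 rows; each row shifts and turns the commanded pose from where the row before left it; what a row does not reach is not made up. A row lasts 1/10 s, in which the tool goes at most 50 mm and 8.59 degrees, less where a joint would pass 70% of its speed; a pose out of reach is approached as far as the arm can. A call is refused whole if a number of a shift passes 0.05 or a number of a turn 0.15, either way. A call with a gripper value outside its range is refused whole. The fingers move at their own pace and stop on an object; the grip force is fixed at half the most. Time passes only in rows, so rows that do not move let the fingers close. It gives the time, the measured TCP pose, the force, the opening and the grip force at its end, in the units of the state.
- bot.sense(): the state, without advancing time (a new reading comes with each control period).
- bot.grab_frame(name): name is "side" or "top"; returns a dict with "color" (384x512x3 uint8, blue, green, red), "mtx" (3x3 intrinsics, pixels), "eye" and "attitude" of the camera in the world. Camera axes: x right, y up, looking along -z (the intrinsics and any distortion apply to the point x, -y, -z); pixel columns grow to the right and rows downward; lengths in mm; the calibration is good to about 2 mm. A picture is of the moment at which its call begins. There is no depth.
- bot.finish_job(): hands the job in; it is judged then, once.
The state is a dict: "time_s": time; "qpos": joint angles; "joint_velocities": joint speeds; "tau": joint torques, N m; "tcp_pos": TCP position; "ee_rot": TCP orientation; "force": force on the tool from outside, world axes, zero at the start; "wrist_torque": the same for the moment, N m; "gripper_width": opening from 0.0 (shut) to 1.0 (fully open); "grip_force": force on a finger pad.
Only numpy, scipy, OpenCV 4.12 (cv2) and the standard library are available. Lean on these libraries where they do the work, as an engineer would, in place of code of your own. Each camera call takes 0.05 s, during which the arm holds its last target. There are 200 camera calls.

## Working session

There is one attempt and no reset: what is moved stays moved. The work goes in short steps, Python scripts to look and compute and a tool call to move; the robot and the scene stay as the last step left them, time stands still between calls to the robot, and variables do not carry over. Pictures are saved under pics/ and viewed, at most 14 in all, crops included, and the job is handed in when it is done.

Besides the shell and the picture viewer there is one more tool, called by a JSON object that holds its "fn" and its "kwargs", one argument or row to a line. apply_moves: Moves the arm, as the interface text tells. Its arguments: {"type":"object","properties":{"increments":{"type":"array","items":{"type":"array","items":{"type":"number"}}}},"required":["increments"]}

```bash
ls; mkdir -p pics; cat > h.py <<'E'
import cv2,numpy as np
from scipy.spatial.transform import Rotation as R
from bench import bot
def grab(n,save=None):
    f=bot.grab_frame(n)
    if save: cv2.imwrite('pics/%s.png'%save,f['color'])
    return f
def rot(f):
    a=np.array(f['attitude'],float)
    return R.from_quat(a).as_matrix() if a.size==4 else a.reshape(3,3)
def onplane(f,px,z):
    K=np.array(f['mtx']);p=np.atleast_2d(np.array(px,float))
    d=np.c_[p,np.ones(len(p))]@np.linalg.inv(K).T
    d=(d*[1,-1,-1])@rot(f).T
    e=np.array(f['eye'],float)
    return e+d*((z-e[2])/d[:,2])[:,None]
def proj(f,P):
    P=np.atleast_2d(np.array(P,float));c=(P-np.array(f['eye']))@rot(f)*[1,-1,-1]
    c=c@np.array(f['mtx']).T
    return c[:,:2]/c[:,2:]
E
python3 - <<'E'
from h import *
for n in('top','side'):
    f=grab(n,n+'0'); print({k:v for k,v in f.items() if k!='color'})
print(bot.sense())
E
```

```text
pics
{'mtx': array([[352.30841758,   0.        , 256.35057291],
       [  0.        , 352.30841758, 198.70951933],
       [  0.        ,   0.        ,   1.        ]]), 'eye': array([ 420.29272981,   -7.83498552, 1228.80112632]), 'attitude': array([ 0.03318936, -0.0530072 , -0.69856895,  0.71280441])}
{'mtx': array([[458.24383845,   0.        , 261.20534055],
       [  0.        , 458.24383845, 185.77958293],
       [  0.        ,   0.        ,   1.        ]]), 'eye': array([ -283.19981671, -1037.17230467,  1298.83235736]), 'attitude': array([ 0.3814208 , -0.13786591, -0.30263431,  0.86251008])}
{'time_s': 0.1, 'qpos': array([-1.38506335e+00,  2.21163478e-01,  1.52751227e+00,  1.51753977e-06,
        1.39470384e+00, -1.26144428e-01]), 'joint_velocities': array([-0.00090122, -0.00112033, -0.00220507, -0.00040878, -0.00180855,
       -0.00068399]), 'tau': array([ 1.33931353e-03, -4.98241854e+01, -3.90546477e+01, -1.00592613e-04,
        5.70318618e-03,  3.09204029e-05]), 'tcp_pos': array([ 191.64615509, -594.3107942 ,  230.29035778]), 'ee_rot': array([ 9.87865805e-01,  1.55307286e-01, -2.58695839e-05, -8.93089578e-04]), 'force': array([ 1.08556141, -0.19155734, -0.22484219]), 'wrist_torque': array([0.00494469, 0.06879991, 0.01674755]), 'grip_force': 0.0, 'gripper_width': 1.001625972656048}
```

View pics/top0.png

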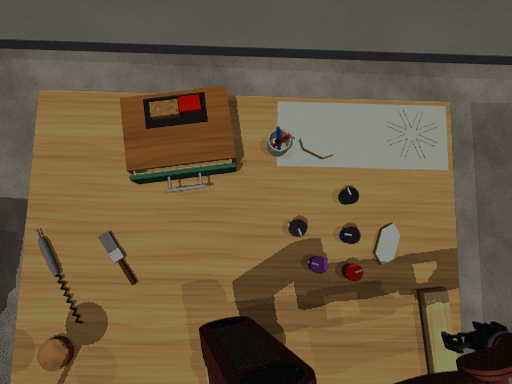

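View pics/side0.png

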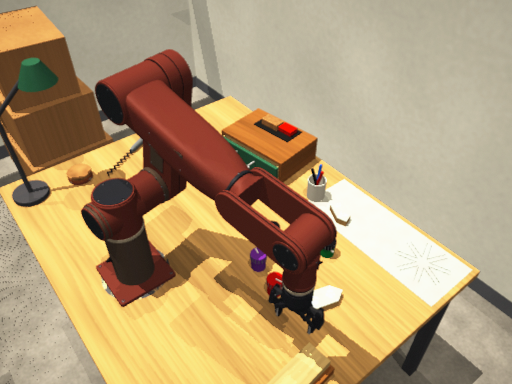

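The top view shows black caps at (348,195), (298,228) and (349,235). The look-alikes are the purple jar (318,264) and the red one (353,271). The drawer handle is at (187,185). I'll check the choice in one close crop.

```bash
python3 - <<'E'
from h import *
f=grab('top');g=f['color']
a=cv2.resize(g[175:290,275:375],None,fx=5,fy=5,interpolation=cv2.INTER_CUBIC)
b=cv2.resize(g[80:200,115:245],(300,277),interpolation=cv2.INTER_CUBIC)
o=np.zeros((575,800,3),np.uint8);o[:,:500]=a;o[:277,500:]=b
cv2.imwrite('pics/c1.png',o)
for p in((348,195),(298,228),(349,235)): print(onplane(f,p,70).round())
print(onplane(f,[(166,190),(208,187)],76).round(),onplane(f,[(130,170),(236,162),(120,97),(229,88)],114).round())
E
```

```text
[[ 582. -345.   70.]]
[[ 469. -178.   70.]]
[[ 449. -347.   70.]]
[[584. 258.  76.]
 [597. 121.  76.]] [[641. 367. 114.]
 [675.  30. 114.]
 [882. 414. 114.]
 [924.  59. 114.]]
```

View pics/c1.png

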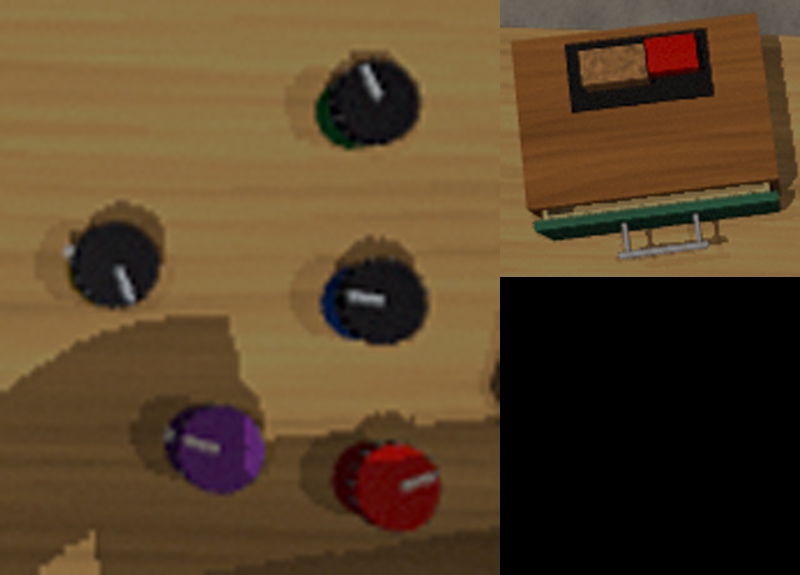

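The close crop settles it. The three black-capped jars are the targets: green at top right, blue at bottom right, and a left one whose colour I can't see yet. The purple and red jars are the look-alikes, and the drawer is slightly open. Next I'll measure the cap centres.

```bash
cat >> h.py <<'E'
def caps(f,guess):
    g=cv2.cvtColor(f['color'],cv2.COLOR_BGR2HSV);out=[]
    for P in guess:
        u=proj(f,P)[0];S=26;x0,y0=int(u[0])-S,int(u[1])-S
        c=f['color'][y0:y0+2*S,x0:x0+2*S]
        m=((c.max(2)<58)).astype(np.uint8)
        m=cv2.morphologyEx(m,cv2.MORPH_CLOSE,np.ones((5,5)));m=cv2.morphologyEx(m,cv2.MORPH_OPEN,np.ones((5,5)))
        cs=cv2.findContours(m,0,1)[0]
        if not cs: out.append(None);continue
        k=max(cs,key=cv2.contourArea);(cx,cy),r=cv2.minEnclosingCircle(k)
        w=onplane(f,(cx+x0,cy+y0),70)[0].round();out.append((w[:2].tolist(),round(r,1),round(cv2.contourArea(k))))
    return out
E
python3 - <<'E'
from h import *
f=grab('top')
print(caps(f,[(582,-345,70),(469,-178,70),(449,-347,70)]))
print(onplane(f,[(318,264),(353,271)],70).round(), onplane(f,[(280,143)],90).round(),onplane(f,[(104,235),(120,232),(135,283)],20).round(),proj(f,[(449,-347,70),(449+28,-347,70)]))
E
```

```text
[([580.0, -345.0], 10.1, 244), ([470.0, -176.0], 9.2, 214), ([449.0, -349.0], 10.0, 249)]
[[ 353. -244.   70.]
 [ 332. -359.   70.]] [[ 749. -114.   90.]] [[434. 471.  20.]
 [445. 419.  20.]
 [278. 358.  20.]] [[348.99860049 234.94744675]
 [348.88281033 226.44364043]]
```

{"fn": "apply_moves", "kwargs": {
  "increments": [
    [0.016,0.015,-0.007,0,0,0.14,0],
    [0.016,0.015,-0.007,0,0,0.14,0],
    [0.016,0.015,-0.007,0,0,0.14,0],
    [0.016,0.015,-0.007,0,0,0.14,0],
    [0.016,0.015,-0.007,0,0,0.14,0],
    [0.016,0.015,-0.007,0,0,0.14,0],
    [0.016,0.015,-0.007,0,0,0.14,0],
    [0.016,0.015,-0.007,0,0,0.14,0],
    [0.016,0.015,-0.007,0,0,0.14,0],
    [0.016,0.015,-0.007,0,0,0.14,0],
    [0.016,0.015,-0.007,0,0,0.14,0],
    [0.016,0.015,-0.007,0,0,0.14,0],
    [0.016,0.015,-0.007,0,0,0.14,0],
    [0.016,0.015,-0.007,0,0,0.14,0],
    [0.016,0.015,-0.007,0,0,0.14,0],
    [0.016,0.015,-0.006,0,0,0.14,0],
    [0,0,0,0,0,0,0],
    [0,0,0,0,0,0,0]
  ]
}}

```text
time_s: 2.0
tcp_pos: [447.7, -354.6, 120.1]
ee_rot: [0.291, 0.957, -0.0, -0.0]
force: [-0.4, 0.0, 0.5]
gripper_width: 0.998
grip_force: 0.0
```

```bash
python3 - <<'E'
from h import *
s=bot.sense();print(s['tcp_pos'],s['qpos'],s['force'])
f=grab('side','side1')
g=grab('top','top1')
o=np.zeros((576,800,3),np.uint8)
c=cv2.resize(f['color'][180:330,190:390],(800,600),interpolation=cv2.INTER_CUBIC)
cv2.imwrite('pics/c2.png',c)
E
```

```text
[ 447.65521653 -354.62810162  120.08990559] [-8.07788844e-01  1.98831819e-01  1.77000876e+00 -4.39192583e-04
  1.17330959e+00 -1.78743203e+00] [-0.37173995  0.03333757  0.47645963]
```

View pics/c2.png

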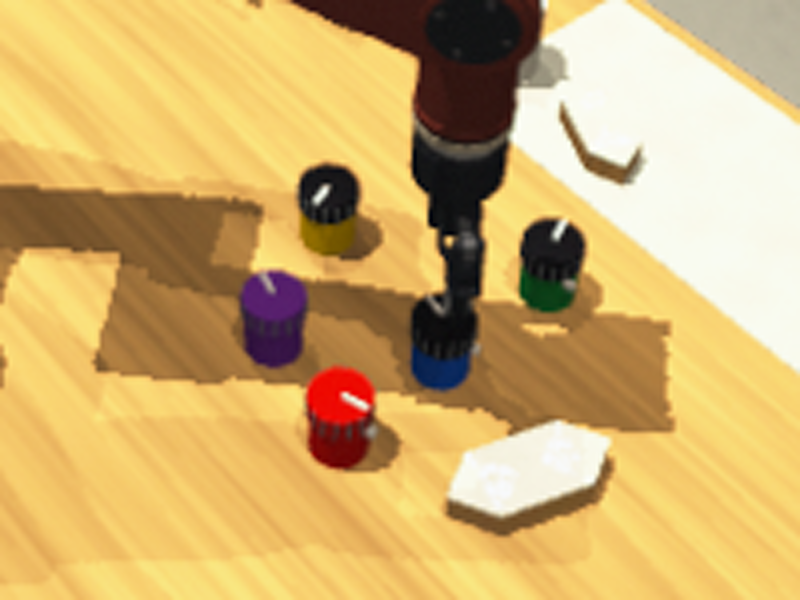

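View pics/top1.png

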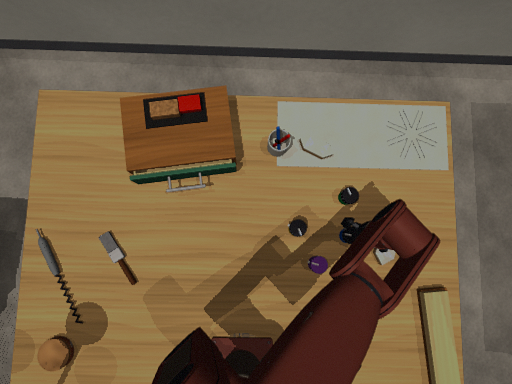

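The side view shows a yellow jar at crop (328,210), green at (552,265) and blue at (443,345) under the gripper, with purple and red left as look-alikes. There's no orange jar to be seen. I'll cross-check the positions against both views.

```bash
python3 - <<'E'
from h import *
f=grab('side');t=grab('top')
sp=np.array([(330,192),(553,247),(443,325)])/4+[190,180]
print(onplane(f,sp,70).round(1))
print(onplane(t,[(298.4,227.8),(350,195.2),(351.4,235)],70).round(1))
E
```

```text
[[ 464.  -188.3   70. ]
 [ 575.9 -361.    70. ]
 [ 441.3 -364.6   70. ]]
[[ 469.2 -179.4   70. ]
 [ 581.4 -352.2   70. ]
 [ 449.  -355.    70. ]]
```

{"fn": "apply_moves", "kwargs": {
  "increments": [
    [0,-0.002,-0.02,0,0,0,0],
    [0,0,-0.02,0,0,0,0],
    [0,0,-0.015,0,0,0,0],
    [0,0,-0.015,0,0,0,0],
    [0,0,-0.01,0,0,0,0],
    [0,0,-0.004,0,0,0,0],
    [0,0,0,0,0,0,1],
    [0,0,0,0,0,0,1],
    [0,0,0,0,0,0,1],
    [0,0,0,0,0,0,1],
    [0,0,0,0,0,0,1],
    [0,0,0,0,0,0,1],
    [0,0,0,0,0,0,1],
    [0,0,0,0,0,0,1],
    [0,0,0,0,0,0,1],
    [0,0,0,0,0,0,1]
  ]
}}

```text
time_s: 3.8
tcp_pos: [448.4, -357.2, 37.3]
ee_rot: [0.291, 0.957, -0.0, 0.001]
force: [0.9, 1.6, 6.0]
gripper_width: 0.651
grip_force: 63.7
```

```bash
python3 - <<'E'
from h import *
s=bot.sense();print(s['tcp_pos'],s['force'],s['wrist_torque'],s['gripper_width'],s['grip_force'])
f=grab('side')
c=cv2.resize(f['color'][200:300,240:370],(780,600),interpolation=cv2.INTER_CUBIC)
cv2.imwrite('pics/c3.png',c)
E
```

```text
[ 448.42312649 -357.22653231   37.27287973] [0.92734581 1.63803446 6.02692988] [ 0.25746354 -0.08194572  0.03548889] 0.6506494018096197 63.663268089294434
```

View pics/c3.png

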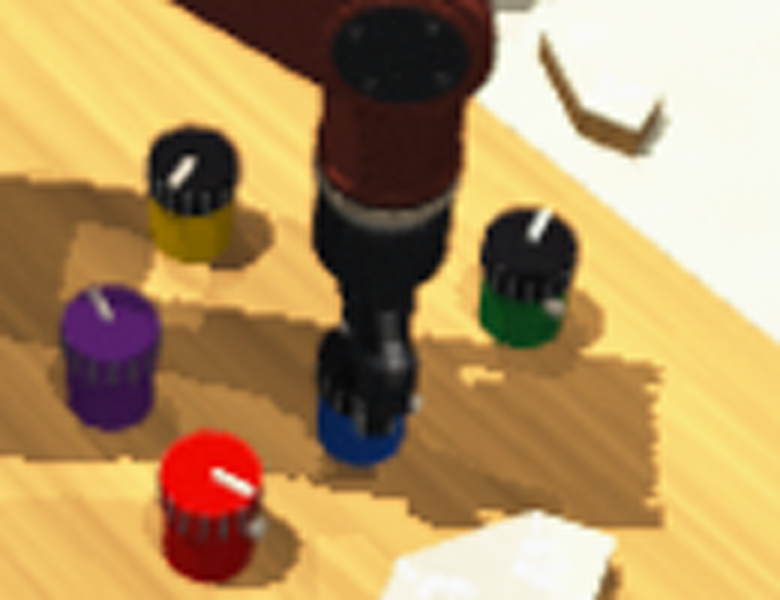

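The cap is gripped at about 55 mm opening. Turning it clockwise now.

{"fn": "apply_moves", "kwargs": {
  "increments": [
    [0,0,0,0,0,-0.14,1],
    [0,0,0,0,0,-0.14,1],
    [0,0,0,0,0,-0.14,1],
    [0,0,0,0,0,-0.14,1],
    [0,0,0,0,0,-0.14,1],
    [0,0,0,0,0,-0.14,1],
    [0,0,0,0,0,-0.14,1],
    [0,0,0,0,0,-0.14,1],
    [0,0,0,0,0,-0.14,1],
    [0,0,0,0,0,-0.14,1],
    [0,0,0,0,0,-0.14,1],
    [0,0,0,0,0,-0.14,1],
    [0,0,0,0,0,-0.14,1],
    [0,0,0,0,0,-0.14,1],
    [0,0,0,0,0,-0.14,1],
    [0,0,0,0,0,-0.14,1],
    [0,0,0,0,0,-0.14,1],
    [0,0,0,0,0,-0.14,1],
    [0,0,0,0,0,-0.14,1],
    [0,0,0,0,0,-0.14,1]
  ]
}}

```text
time_s: 5.85
tcp_pos: [447.7, -356.8, 37.2]
ee_rot: [0.992, -0.127, -0.0, -0.0]
force: [-2.7, 3.5, 8.0]
gripper_width: 0.651
grip_force: 64.2
```

```bash
python3 - <<'E'
from h import *
s=bot.sense();print(s['tcp_pos'],s['qpos'],s['force'],s['wrist_torque'],s['gripper_width'])
E
```

```text
[ 447.70026523 -356.84579994   37.20602865] [-8.10647723e-01  3.15876501e-01  1.80556104e+00 -4.82160914e-05
  1.02043457e+00  1.01390563e+00] [-2.68341046  3.500914    8.04805637] [0.76295141 0.28091478 0.1342524 ] 0.6506430613612572
```

{"fn": "apply_moves", "kwargs": {
  "increments": [
    [0,0,0,0,0,-0.14,1],
    [0,0,0,0,0,-0.14,1],
    [0,0,0,0,0,-0.14,1],
    [0,0,0,0,0,-0.14,1],
    [0,0,0,0,0,-0.1,1],
    [0,0,0,0,0,0,1]
  ]
}}

```text
time_s: 6.45
tcp_pos: [448.3, -356.8, 37.2]
ee_rot: [0.898, -0.44, 0.0, -0.0]
force: [0.2, 2.0, 6.1]
gripper_width: 0.649
grip_force: 64.1
```

```bash
python3 - <<'E'
from h import *
s=bot.sense();print(s['tcp_pos'],s['qpos'],s['force'],s['wrist_torque'],s['gripper_width'])
E
```

```text
[ 448.27300711 -356.83878256   37.23054019] [-8.10335718e-01  3.15974235e-01  1.80537944e+00  8.05607075e-04
  1.01947589e+00  1.67117537e+00] [0.15344013 1.99573116 6.09393284] [ 0.58726932 -0.16520392  0.04108834] 0.6492804272892405
```

{"fn": "apply_moves", "kwargs": {
  "increments": [
    [0,0,0,0,0,0,0],
    [0,0,0,0,0,0,0],
    [0,0,0,0,0,0,0],
    [0,0,0,0,0,0,0],
    [0,0,0.02,0,0,0,0],
    [0,0,0.02,0,0,0,0],
    [0,0,0.02,0,0,0.14,0],
    [0,0,0.025,0,0,0.14,0],
    [0.011,0,0,0,0,0.14,0],
    [0.011,0,0,0,0,0.14,0],
    [0.011,0,0,0,0,0.14,0],
    [0.011,0,0,0,0,0.14,0],
    [0.011,0,0,0,0,0.14,0],
    [0.011,0,0,0,0,0.14,0],
    [0.011,0,0,0,0,0.14,0],
    [0.011,0,0,0,0,0.14,0],
    [0.011,0,0,0,0,0.14,0],
    [0.011,0,0,0,0,0.14,0],
    [0.011,0,0,0,0,0.14,0],
    [0.011,0.003,0,0,0,0.14,0]
  ]
}}

```text
time_s: 8.45
tcp_pos: [580.0, -354.1, 121.0]
ee_rot: [0.864, 0.504, -0.0, -0.0]
force: [-0.2, -1.1, -0.2]
gripper_width: 0.997
grip_force: 0.0
```

{"fn": "apply_moves", "kwargs": {
  "increments": [
    [0,0,0,0,0,0.14,0],
    [0,0,0,0,0,0.14,0],
    [0,0,0,0,0,0.14,0],
    [0,0,0,0,0,0.14,0],
    [0,0,0,0,0,0.14,0],
    [0,0,0,0,0,0.14,0],
    [0,0,0,0,0,0.14,0],
    [0,0,0,0,0,0.14,0],
    [0,0,0,0,0,0.14,0],
    [0,0,0,0,0,0.14,0],
    [0,0,0,0,0,0.14,0],
    [0,0,0,0,0,0.14,0],
    [0,0,0,0,0,0,0]
  ]
}}

```text
time_s: 9.75
tcp_pos: [579.5, -353.9, 121.0]
ee_rot: [0.203, 0.979, 0.0, -0.0]
force: [0.0, -0.6, 0.1]
gripper_width: 1.0
grip_force: 0.0
```

```bash
python3 - <<'E'
from h import *
s=bot.sense();print(s['tcp_pos'],s['qpos'],s['force'])
f=grab('side','side2');g=grab('top','top2')
o=np.zeros((600,800,3),np.uint8)
o[:,:400]=cv2.resize(f['color'][200:308,250:322],(400,600),interpolation=cv2.INTER_CUBIC)
o[:300,400:]=cv2.resize(f['color'][215:275,300:380],(400,300),interpolation=cv2.INTER_CUBIC)
o[300:,400:]=cv2.resize(g['color'][180:255,280:380],(400,300),interpolation=cv2.INTER_CUBIC)
cv2.imwrite('pics/c4.png',o)
E
```

```text
[ 579.54363658 -353.8592783   120.96126283] [-6.64131269e-01  4.37501106e-01  1.46733053e+00 -9.83141283e-05
  1.23723893e+00 -1.82625500e+00] [ 0.02056634 -0.58728519  0.08599085]
```

View pics/c4.png

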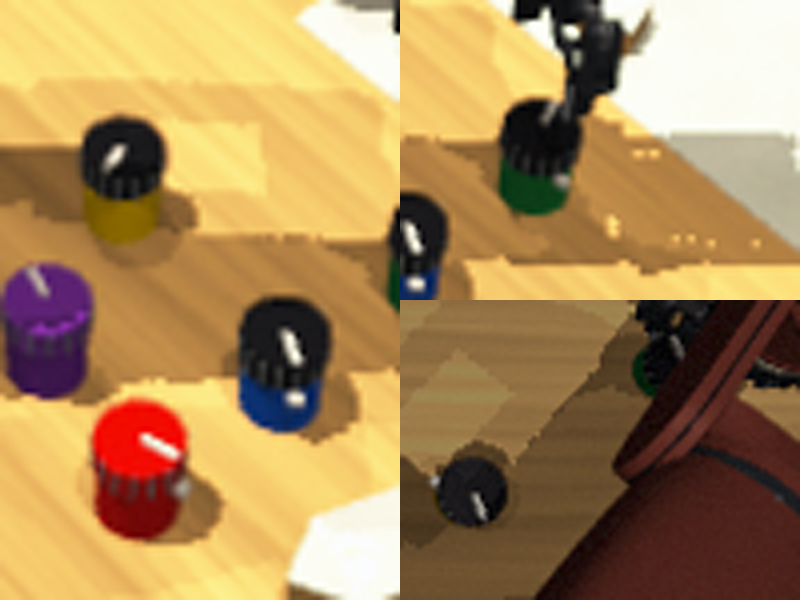

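On the blue jar the cap line at crop (292,345) now stands over its tab at (296,398), so it's home. The gripper is centred over green, so I'll do that one next.

{"fn": "apply_moves", "kwargs": {
  "increments": [
    [0,0,-0.02,0,0,0,0],
    [0,0,-0.02,0,0,0,0],
    [0,0,-0.015,0,0,0,0],
    [0,0,-0.015,0,0,0,0],
    [0,0,-0.01,0,0,0,0],
    [0,0,-0.004,0,0,0,0],
    [0,0,0,0,0,0,1],
    [0,0,0,0,0,0,1],
    [0,0,0,0,0,0,1],
    [0,0,0,0,0,0,1],
    [0,0,0,0,0,0,1],
    [0,0,0,0,0,0,1],
    [0,0,0,0,0,0,1],
    [0,0,0,0,0,0,1],
    [0,0,0,0,0,0,1]
  ]
}}

```text
time_s: 11.35
tcp_pos: [580.5, -354.2, 38.5]
ee_rot: [0.203, 0.979, -0.0, 0.001]
force: [0.2, 1.2, 5.9]
gripper_width: 0.647
grip_force: 64.0
```

{"fn": "apply_moves", "kwargs": {
  "increments": [
    [0,0,0,0,0,-0.14,1],
    [0,0,0,0,0,-0.14,1],
    [0,0,0,0,0,-0.14,1],
    [0,0,0,0,0,-0.14,1],
    [0,0,0,0,0,-0.14,1],
    [0,0,0,0,0,-0.14,1],
    [0,0,0,0,0,-0.14,1],
    [0,0,0,0,0,-0.14,1],
    [0,0,0,0,0,-0.14,1],
    [0,0,0,0,0,-0.14,1],
    [0,0,0,0,0,-0.14,1],
    [0,0,0,0,0,-0.14,1],
    [0,0,0,0,0,-0.14,1],
    [0,0,0,0,0,-0.14,1],
    [0,0,0,0,0,-0.14,1],
    [0,0,0,0,0,-0.14,1],
    [0,0,0,0,0,-0.14,1],
    [0,0,0,0,0,-0.14,1],
    [0,0,0,0,0,-0.14,1],
    [0,0,0,0,0,-0.14,1]
  ]
}}

```text
time_s: 13.35
tcp_pos: [579.4, -354.2, 38.5]
ee_rot: [0.999, -0.037, -0.0, 0.0]
force: [-3.2, 3.0, 8.8]
gripper_width: 0.655
grip_force: 64.5
```

{"fn": "apply_moves", "kwargs": {
  "increments": [
    [0,0,0,0,0,-0.14,1],
    [0,0,0,0,0,-0.14,1],
    [0,0,0,0,0,-0.14,1],
    [0,0,0,0,0,-0.14,1],
    [0,0,0,0,0,-0.1,1],
    [0,0,0,0,0,0,1],
    [0,0,0,0,0,0,0],
    [0,0,0,0,0,0,0],
    [0,0,0,0,0,0,0],
    [0,0,0,0,0,0,0],
    [0,0,0.02,0,0,0,0],
    [0,0,0.02,0,0,0,0],
    [0,0,0.02,0,0,0,0],
    [0,0,0.025,0,0,0,0]
  ]
}}

```text
time_s: 14.75
tcp_pos: [579.1, -353.5, 122.0]
ee_rot: [0.934, -0.356, -0.001, -0.0]
force: [-0.0, -0.6, -0.1]
gripper_width: 0.999
grip_force: 0.0
```

```bash
python3 - <<'E'
from h import *
s=bot.sense();print(s['tcp_pos'],s['qpos'],s['force'])
f=grab('side','side3');g=grab('top','top3')
print(caps(g,[(470,-178,70)]))
E
```

```text
[ 579.06702354 -353.47310317  121.96283776] [-6.64125333e-01  4.36240997e-01  1.46702894e+00 -7.81935273e-05
  1.24029825e+00  1.63495794e+00] [-0.04868282 -0.61055249 -0.08509009]
[([469.0, -176.0], 9.0, 224)]
```

{"fn": "apply_moves", "kwargs": {
  "increments": [
    [-0.007,0.011,0,0,0,0.14,0],
    [-0.007,0.011,0,0,0,0.14,0],
    [-0.007,0.011,0,0,0,0.14,0],
    [-0.007,0.011,0,0,0,0.14,0],
    [-0.007,0.011,0,0,0,0.14,0],
    [-0.007,0.011,0,0,0,0.14,0],
    [-0.007,0.011,0,0,0,0.14,0],
    [-0.007,0.011,0,0,0,0.14,0],
    [-0.007,0.011,0,0,0,0.14,0],
    [-0.007,0.011,0,0,0,0.14,0],
    [-0.007,0.011,0,0,0,0.14,0],
    [-0.007,0.011,0,0,0,0.14,0],
    [-0.007,0.011,0,0,0,0.14,0],
    [-0.007,0.011,0,0,0,0.14,0],
    [-0.007,0.011,0,0,0,0.14,0],
    [-0.006,0.009,0,0,0,0.14,0],
    [0,0,0,0,0,0.14,0],
    [0,0,0,0,0,0.14,0],
    [0,0,0,0,0,0.14,0],
    [0,0,0,0,0,0.14,0]
  ]
}}

```text
time_s: 16.85
tcp_pos: [468.2, -179.6, 121.3]
ee_rot: [0.507, 0.862, -0.0, -0.001]
force: [0.0, -0.5, -0.4]
gripper_width: 1.001
grip_force: 0.0
```

{"fn": "apply_moves", "kwargs": {
  "increments": [
    [0,0,0,0,0,0.14,0],
    [0,0,0,0,0,0.14,0],
    [0,0,0,0,0,0.14,0],
    [0,0,0,0,0,0.14,0],
    [0,0,0,0,0,0.14,0],
    [0,0,0,0,0,0,0],
    [0,0,0,0,0,0,0]
  ]
}}

```text
time_s: 17.55
tcp_pos: [468.4, -179.7, 121.6]
ee_rot: [0.186, 0.983, 0.0, -0.0]
force: [0.4, 0.5, -0.7]
gripper_width: 1.001
grip_force: 0.0
```

```bash
python3 - <<'E'
from h import *
s=bot.sense();print(s['tcp_pos'],s['qpos'])
f=grab('side');g=grab('top')
o=np.zeros((600,800,3),np.uint8)
o[:,:400]=cv2.resize(f['color'][190:298,250:322],(400,600),interpolation=cv2.INTER_CUBIC)
o[:300,400:]=cv2.resize(f['color'][215:275,300:380],(400,300),interpolation=cv2.INTER_CUBIC)
o[300:,400:]=cv2.resize(g['color'][180:255,280:380],(400,300),interpolation=cv2.INTER_CUBIC)
cv2.imwrite('pics/c5.png',o)
E
```

```text
[ 468.35424313 -179.69449804  121.62334734] [-5.23666598e-01  3.56088461e-02  1.94631040e+00 -3.02934396e-05
  1.16064806e+00 -1.72087594e+00]
```

View pics/c5.png

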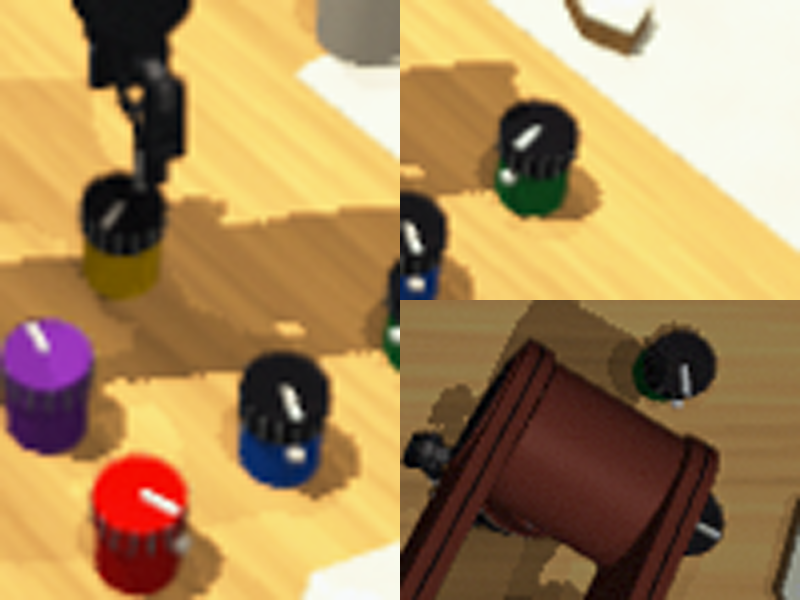

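The green cap line, at crop (528,137), points at its tab (507,176), and the top view agrees. Blue is still home. Now yellow.

{"fn": "apply_moves", "kwargs": {
  "increments": [
    [0,0,-0.02,0,0,0,0],
    [0,0,-0.02,0,0,0,0],
    [0,0,-0.015,0,0,0,0],
    [0,0,-0.015,0,0,0,0],
    [0,0,-0.01,0,0,0,0],
    [0,0,-0.004,0,0,0,0],
    [0,0,0,0,0,0,1],
    [0,0,0,0,0,0,1],
    [0,0,0,0,0,0,1],
    [0,0,0,0,0,0,1],
    [0,0,0,0,0,0,1],
    [0,0,0,0,0,0,1],
    [0,0,0,0,0,0,1],
    [0,0,0,0,0,0,1],
    [0,0,0,0,0,0,1]
  ]
}}

```text
time_s: 19.15
tcp_pos: [469.5, -180.1, 39.4]
ee_rot: [0.184, 0.983, -0.0, 0.001]
force: [-0.3, 1.9, 5.6]
gripper_width: 0.652
grip_force: 63.8
```

{"fn": "apply_moves", "kwargs": {
  "increments": [
    [0,0,0,0,0,-0.14,1],
    [0,0,0,0,0,-0.14,1],
    [0,0,0,0,0,-0.14,1],
    [0,0,0,0,0,-0.14,1],
    [0,0,0,0,0,-0.14,1],
    [0,0,0,0,0,-0.14,1],
    [0,0,0,0,0,-0.14,1],
    [0,0,0,0,0,-0.14,1],
    [0,0,0,0,0,-0.14,1],
    [0,0,0,0,0,-0.14,1],
    [0,0,0,0,0,-0.14,1],
    [0,0,0,0,0,-0.14,1],
    [0,0,0,0,0,-0.14,1],
    [0,0,0,0,0,-0.14,1],
    [0,0,0,0,0,-0.14,1],
    [0,0,0,0,0,-0.14,1],
    [0,0,0,0,0,-0.14,1],
    [0,0,0,0,0,-0.14,1],
    [0,0,0,0,0,-0.14,1],
    [0,0,0,0,0,-0.14,1]
  ]
}}

```text
time_s: 21.15
tcp_pos: [469.2, -180.2, 39.3]
ee_rot: [1.0, -0.017, 0.001, 0.0]
force: [-0.4, 1.5, 6.5]
gripper_width: 0.648
grip_force: 64.0
```

{"fn": "apply_moves", "kwargs": {
  "increments": [
    [0,0,0,0,0,-0.14,1],
    [0,0,0,0,0,-0.14,1],
    [0,0,0,0,0,-0.14,1],
    [0,0,0,0,0,-0.14,1],
    [0,0,0,0,0,-0.1,1],
    [0,0,0,0,0,0,1],
    [0,0,0,0,0,0,0],
    [0,0,0,0,0,0,0],
    [0,0,0,0,0,0,0],
    [0,0,0,0,0,0,0],
    [0,0,0.02,0,0,0,0],
    [0,0,0.02,0,0,0,0],
    [0,0,0.02,0,0,0,0],
    [0,0,0.03,0,0,0,0],
    [0,0,0.03,0,0,0,0]
  ]
}}

```text
time_s: 22.65
tcp_pos: [468.2, -179.6, 158.8]
ee_rot: [0.941, -0.337, -0.001, -0.0]
force: [-0.4, -0.6, -0.9]
gripper_width: 1.0
grip_force: 0.0
```

```bash
python3 - <<'E'
from h import *
s=bot.sense();print(s['tcp_pos'],s['qpos'])
g=grab('top','top4')
cv2.imwrite('pics/c6.png',cv2.resize(g['color'][80:200,115:245],None,fx=5,fy=5,interpolation=cv2.INTER_CUBIC))
E
```

```text
[ 468.21187395 -179.60107185  158.82319235] [-5.23635109e-01 -1.00760939e-02  1.91667692e+00 -4.80633884e-05
  1.23622836e+00  1.73532674e+00]
```

View pics/c6.png

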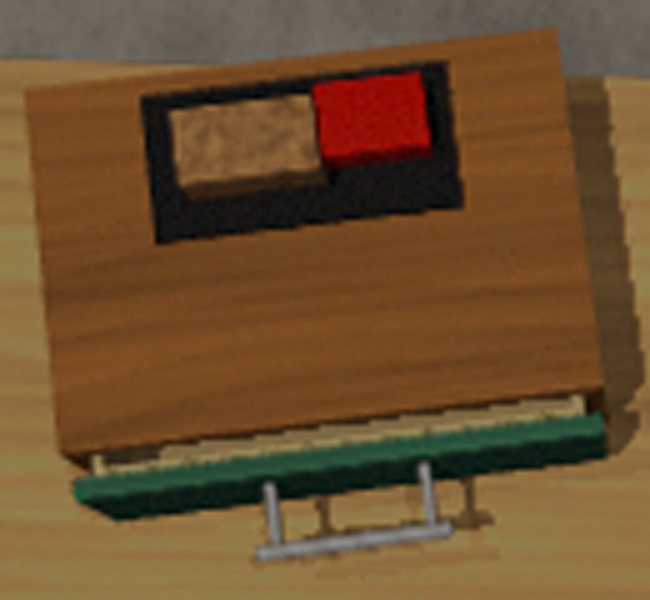

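Handle ends are at crop (257,555) and (452,528). The unit's top corners are (62,455), (603,388), (25,90) and (557,30).

```bash
python3 - <<'E'
from h import *
g=grab('top')
c=lambda L:(np.array(L)+.5)/5-.5+[115,80]
h=onplane(g,c([(257,555),(452,528)]),76);u=onplane(g,c([(62,455),(603,388),(25,90),(557,30)]),114)
print(h.round(1),h.mean(0).round(1),u.round(1))
for a,b in((h[1],h[0]),(u[1],u[0]),(u[3],u[2])):
    d=b-a;print(np.linalg.norm(d),np.arctan2(-d[0],d[1]))
for a,b in((u[0],u[2]),(u[1],u[3])):
    d=b-a;print(np.linalg.norm(d),np.arctan2(d[1],d[0]))
E
```

```text
[[582.3 258.2  76. ]
 [603.1 131.4  76. ]] [592.7 194.8  76. ] [[638.5 376.  114. ]
 [690.9  32.9 114. ]
 [880.2 415.  114. ]
 [932.3  69.6 114. ]]
128.54672443875677 0.1631313192855752
347.00033522765085 0.15159559176342519
349.3811043174298 0.1497816717349431
244.8611519113166 0.16027727701040867
244.2183076557794 0.15055384511015543
```

{"fn": "apply_moves", "kwargs": {
  "increments": [
    [0.007,0.022,0,0,0,0.142,0.6],
    [0.007,0.022,0,0,0,0.142,0.6],
    [0.007,0.022,0,0,0,0.142,0.6],
    [0.007,0.022,0,0,0,0.142,0.6],
    [0.007,0.022,0,0,0,0.142,0.6],
    [0.007,0.022,0,0,0,0.142,0.6],
    [0.007,0.022,0,0,0,0.142,0.6],
    [0.007,0.022,0,0,0,0.142,0.6],
    [0.007,0.022,0,0,0,0.142,0.6],
    [0.007,0.022,0,0,0,0.142,0.6],
    [0.007,0.022,0,0,0,0.142,0.6],
    [0.007,0.022,0,0,0,0.142,0.6],
    [0.007,0.022,0,0,0,0.142,0.6],
    [0.007,0.022,0,0,0,0.142,0.6],
    [0.007,0.022,0,0,0,0.142,0.6],
    [0.007,0.022,0,0,0,0.142,0.6],
    [0.011,0.022,0,0,0,0.142,0.6],
    [0,0,-0.02,0,0,0,0.6],
    [0,0,-0.02,0,0,0,0.6],
    [0,0,0,0,0,0,0.6]
  ]
}}

```text
time_s: 24.75
tcp_pos: [588.7, 193.8, 113.7]
ee_rot: [0.65, 0.76, -0.003, -0.002]
force: [-1.5, -0.4, -0.3]
gripper_width: 0.397
grip_force: 0.0
```

```bash
python3 - <<'E'
from h import *
s=bot.sense();print(s['tcp_pos'],s['qpos'],s['gripper_width'],R.from_quat(s['ee_rot']).as_matrix()[:,:2].round(3))
g=grab('top');f=grab('side','side5')
o=np.zeros((600,800,3),np.uint8)
print(proj(f,[593,195,76]))
o[:,:400]=cv2.resize(g['color'][160:220,165:205],(400,600),interpolation=cv2.INTER_CUBIC)
u=proj(f,[593,195,76])[0].astype(int)
o[:,400:]=cv2.resize(f['color'][u[1]-60:u[1]+60,u[0]-40:u[0]+40],(400,600),interpolation=cv2.INTER_CUBIC)
cv2.imwrite('pics/c7.png',o)
E
```

```text
[588.68555536 193.78801312 113.68810008] [ 1.90875240e-01  3.19808542e-01  1.63597532e+00 -5.11754436e-05
  1.19351432e+00  3.54316973e-02] 0.3968789333265149 [[-0.155  0.988]
 [ 0.988  0.155]
 [-0.    -0.008]]
[[237.81952523 160.58608781]]
```

View pics/c7.png

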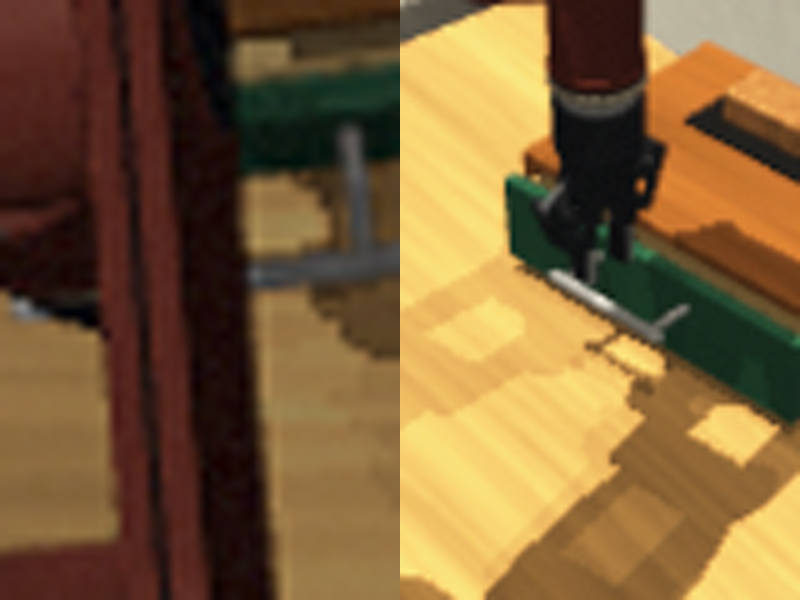

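In the side crop the bar centre sits at (605,305), which matches the projection within about 1 px. Descending to pinch it.

{"fn": "apply_moves", "kwargs": {
  "increments": [
    [0.001,0.001,-0.012,0,0,0,0.6],
    [0.001,0,-0.012,0,0,0,0.6],
    [0,0,-0.012,0,0,0,0.6],
    [0,0,-0.012,0,0,0,0.6],
    [0,0,-0.01,0,0,0,0.6],
    [0,0,0,0,0,0,0.6],
    [0,0,0,0,0,0,1],
    [0,0,0,0,0,0,1],
    [0,0,0,0,0,0,1],
    [0,0,0,0,0,0,1],
    [0,0,0,0,0,0,1],
    [0,0,0,0,0,0,1]
  ]
}}

```text
time_s: 26.05
tcp_pos: [593.8, 195.2, 60.6]
ee_rot: [0.65, 0.76, 0.0, 0.0]
force: [-2.2, 0.3, 1.9]
gripper_width: 0.103
grip_force: 58.5
```

{"fn": "apply_moves", "kwargs": {
  "increments": [
    [-0.005,-0.001,0,0,0,0,1],
    [-0.01,-0.0015,0,0,0,0,1],
    [-0.01,-0.0015,0,0,0,0,1],
    [-0.01,-0.0015,0,0,0,0,1],
    [-0.01,-0.0015,0,0,0,0,1],
    [-0.01,-0.0015,0,0,0,0,1],
    [-0.01,-0.0015,0,0,0,0,1],
    [-0.01,-0.0015,0,0,0,0,1],
    [-0.01,-0.0015,0,0,0,0,1],
    [-0.01,-0.0015,0,0,0,0,1],
    [-0.01,-0.0015,0,0,0,0,1],
    [-0.01,-0.0015,0,0,0,0,1],
    [-0.01,-0.0015,0,0,0,0,1],
    [-0.01,-0.0015,0,0,0,0,1],
    [-0.005,-0.001,0,0,0,0,1],
    [0,0,0,0,0,0,1]
  ]
}}

```text
time_s: 27.65
tcp_pos: [452.3, 173.2, 60.6]
ee_rot: [0.65, 0.76, -0.001, -0.0]
force: [-2.1, -4.7, 8.4]
gripper_width: 0.107
grip_force: 60.7
```

{"fn": "apply_moves", "kwargs": {
  "increments": [
    [-0.005,-0.001,0,0,0,0,1],
    [-0.005,-0.001,0,0,0,0,1],
    [-0.005,0,0,0,0,0,1],
    [0,0,0,0,0,0,1]
  ]
}}

```text
time_s: 28.05
tcp_pos: [438.0, 171.0, 60.6]
ee_rot: [0.65, 0.76, -0.001, 0.0]
force: [0.0, -5.8, 7.8]
gripper_width: 0.098
grip_force: 60.6
```

{"fn": "apply_moves", "kwargs": {
  "increments": [
    [-0.004,-0.001,0,0,0,0,1],
    [-0.004,0,0,0,0,0,1],
    [0,0,0,0,0,0,1]
  ]
}}

```text
time_s: 28.35
tcp_pos: [430.2, 169.8, 60.6]
ee_rot: [0.65, 0.76, -0.001, 0.001]
force: [0.9, -7.4, 8.7]
gripper_width: 0.104
grip_force: 60.6
```

{"fn": "apply_moves", "kwargs": {
  "increments": [
    [-0.004,0,0,0,0,0,1],
    [-0.003,0,0,0,0,0,1],
    [0,0,0,0,0,0,1]
  ]
}}

```text
time_s: 28.65
tcp_pos: [424.4, 168.9, 60.5]
ee_rot: [0.65, 0.76, -0.0, 0.002]
force: [6.1, -12.0, 3.5]
gripper_width: 0.105
grip_force: 60.3
```

{"fn": "apply_moves", "kwargs": {
  "increments": [
    [-0.003,-0.001,0,0,0,0,1],
    [-0.003,-0.001,0,0,0,0,1],
    [0,0,0,0,0,0,1]
  ]
}}

```text
time_s: 28.95
tcp_pos: [424.4, 168.9, 60.8]
ee_rot: [0.65, 0.759, 0.006, 0.006]
force: [32.1, 0.9, -26.3]
gripper_width: 0.098
grip_force: 58.6
```

The drawer has reached its stop. I'll relieve the force, release the bar and lift.

{"fn": "apply_moves", "kwargs": {
  "increments": [
    [0.003,0,0,0,0,0,1],
    [0.003,0.001,0,0,0,0,1],
    [0,0,0,0,0,0,0.65],
    [0,0,0,0,0,0,0.65],
    [0,0,0,0,0,0,0.65],
    [0,0,0,0,0,0,0.65],
    [0,0,0.02,0,0,0,0.65],
    [0,0,0.02,0,0,0,0.65],
    [0,0,0.03,0,0,0,0.65],
    [0,0,0.03,0,0,0,0.65],
    [0,0,0,0,0,0,0]
  ]
}}

```text
time_s: 30.05
tcp_pos: [426.3, 170.5, 164.7]
ee_rot: [0.65, 0.76, 0.003, 0.002]
force: [-0.1, 0.4, 0.2]
gripper_width: 0.51
grip_force: 0.0
```

```bash
python3 - <<'E'
from h import *
s=bot.sense();print(s['tcp_pos'],s['qpos'],s['gripper_width'],s['force'])
g=grab('top','top6')
print(caps(g,[(470,-180,70),(449,-357,70),(580,-354,70)]))
cv2.imwrite('pics/c8.png',cv2.resize(g['color'][80:290,90:390],(800,560),interpolation=cv2.INTER_CUBIC))
E
```

```text
[426.33699019 170.49373118 164.65553646] [ 2.08143352e-01 -1.32157975e-01  2.02004990e+00  3.60228896e-04
  1.24606717e+00  5.27652808e-02] 0.5096899974054366 [-0.06892998  0.41823322  0.23502683]
[([472.0, -179.0], 8.8, 213), ([451.0, -350.0], 9.7, 235), ([575.0, -346.0], 10.1, 244)]
```

View pics/c8.png

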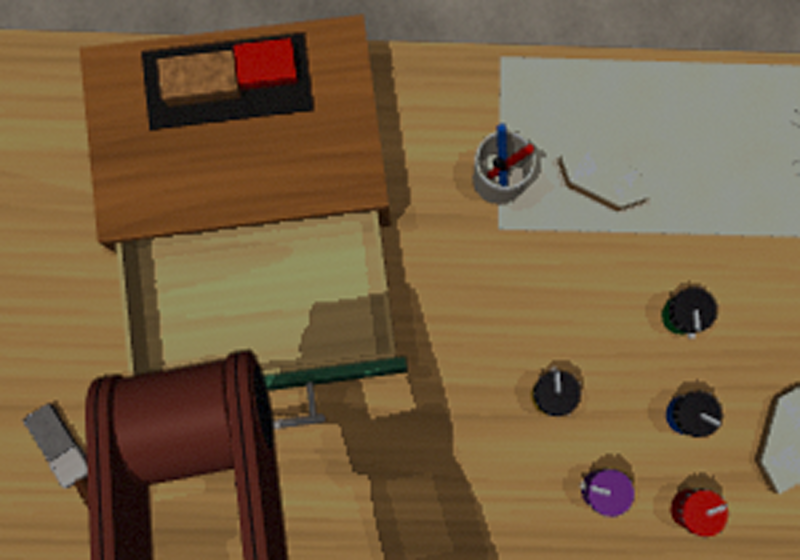

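The drawer is fully out and empty, the jars are where they were, and the brush hasn't moved. Moving to yellow.

{"fn": "apply_moves", "kwargs": {
  "increments": [
    [0.003,-0.025,0,0,0,-0.112,0],
    [0.003,-0.025,0,0,0,-0.112,0],
    [0.003,-0.025,0,0,0,-0.112,0],
    [0.003,-0.025,0,0,0,-0.112,0],
    [0.003,-0.025,0,0,0,-0.112,0],
    [0.003,-0.025,0,0,0,-0.112,0],
    [0.003,-0.025,0,0,0,-0.112,0],
    [0.003,-0.025,0,0,0,-0.112,0],
    [0.003,-0.025,0,0,0,-0.112,0],
    [0.003,-0.025,0,0,0,-0.112,0],
    [0.003,-0.025,0,0,0,-0.112,0],
    [0.003,-0.025,0,0,0,-0.112,0],
    [0.003,-0.025,0,0,0,-0.112,0],
    [0.003,-0.025,0,0,0,-0.112,0],
    [0,0,0,0,0,0,0],
    [0,0,0,0,0,0,0]
  ]
}}

```text
time_s: 31.7
tcp_pos: [464.8, -179.9, 158.7]
ee_rot: [0.997, 0.079, -0.001, -0.001]
force: [1.0, -0.2, -0.6]
gripper_width: 0.999
grip_force: 0.0
```

```bash
python3 - <<'E'
from h import *
s=bot.sense();print(s['tcp_pos'],s['qpos'],R.from_quat(s['ee_rot']).as_matrix()[:,:2].round(3))
f=grab('side');g=grab('top')
o=np.zeros((600,800,3),np.uint8)
o[:,:400]=cv2.resize(f['color'][190:298,250:322],(400,600),interpolation=cv2.INTER_CUBIC)
o[:300,400:]=cv2.resize(f['color'][215:275,300:380],(400,300),interpolation=cv2.INTER_CUBIC)
o[300:,400:]=cv2.resize(g['color'][180:255,280:380],(400,300),interpolation=cv2.INTER_CUBIC)
cv2.imwrite('pics/c9.png',o)
E
```

```text
[ 464.75329613 -179.8731658   158.74838455] [-5.27971264e-01 -1.63377075e-02  1.92302273e+00  4.88949295e-04
  1.23793979e+00  8.84406029e-01] [[ 0.988  0.158]
 [ 0.158 -0.988]
 [-0.002 -0.002]]
```

View pics/c9.png

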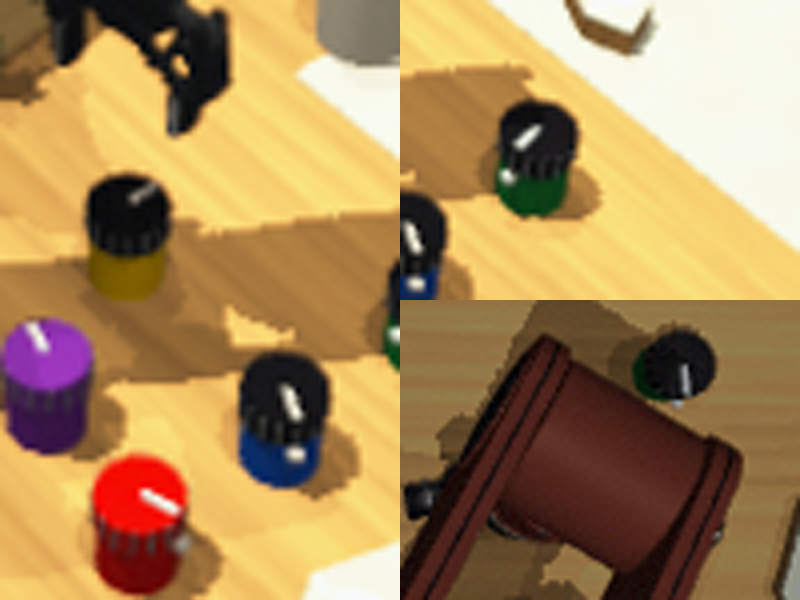

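Yellow's cap started about 2.1 rad open. Its line now points along +x, which is where the tab should be after the extra turn, so all three are home. Grasping yellow and lifting it.

{"fn": "apply_moves", "kwargs": {
  "increments": [
    [0.002,0,-0.03,0,0,0,0],
    [0.001,0,-0.03,0,0,0,0],
    [0,0,-0.02,0,0,0,0],
    [0,0,-0.02,0,0,0,0],
    [0,0,-0.015,0,0,0,0],
    [0,0,-0.008,0,0,0,0],
    [0,0,0,0,0,0,1],
    [0,0,0,0,0,0,1],
    [0,0,0,0,0,0,1],
    [0,0,0,0,0,0,1],
    [0,0,0,0,0,0,1],
    [0,0,0,0,0,0,1],
    [0,0,0,0,0,0,1],
    [0,0,0,0,0,0,1]
  ]
}}

```text
time_s: 33.2
tcp_pos: [469.6, -180.8, 38.3]
ee_rot: [0.997, 0.079, 0.001, 0.0]
force: [0.0, 0.5, 5.6]
gripper_width: 0.649
grip_force: 64.1
```

{"fn": "apply_moves", "kwargs": {
  "increments": [
    [0,0,0.01,0,0,0,1],
    [0,0,0.02,0,0,0,1],
    [0,0,0.03,0,0,0,1],
    [0,0,0.03,0,0,0,1],
    [0,0,0.03,0,0,0,1],
    [0,0,0.015,0,0,0,1],
    [0,0,0,0,0,0,1]
  ]
}}

```text
time_s: 33.9
tcp_pos: [469.8, -181.0, 174.8]
ee_rot: [0.997, 0.079, 0.002, 0.001]
force: [0.9, 0.2, -4.5]
gripper_width: 0.651
grip_force: 64.7
```

{"fn": "apply_moves", "kwargs": {
  "increments": [
    [0.003,0.012,0,0,0,0,1],
    [0.003,0.02,0,0,0,0,1],
    [0.003,0.025,0,0,0,0,1],
    [0.003,0.025,0,0,0,0,1],
    [0.003,0.025,0,0,0,0,1],
    [0.003,0.025,0,0,0,0,1],
    [0.003,0.025,0,0,0,0,1],
    [0.003,0.025,0,0,0,0,1],
    [0.003,0.025,0,0,0,0,1],
    [0.003,0.025,0,0,0,0,1],
    [0.003,0.025,0,0,0,0,1],
    [0.003,0.025,0,0,0,0,1],
    [0.003,0.025,0,0,0,0,1],
    [0.003,0.025,0,0,0,0,1],
    [0.003,0.025,0,0,0,0,1],
    [0.003,0.025,0,0,0,0,1],
    [0.003,0.025,0,0,0,0,1],
    [0.003,0.022,0,0,0,0,1],
    [0.003,0.02,0,0,0,0,1],
    [0.002,0.015,0,0,0,0,1]
  ]
}}

```text
time_s: 35.9
tcp_pos: [525.8, 285.1, 169.7]
ee_rot: [0.997, 0.079, -0.002, 0.0]
force: [-0.9, 0.3, -4.4]
gripper_width: 0.652
grip_force: 64.9
```

{"fn": "apply_moves", "kwargs": {
  "increments": [
    [0,0,0,0,0,0,1],
    [0,0,0,0,0,0,1],
    [0,0,-0.02,0,0,0,1],
    [0,0,-0.03,0,0,0,1]
  ]
}}

```text
time_s: 36.3
tcp_pos: [529.5, 283.4, 124.0]
ee_rot: [0.997, 0.078, 0.002, -0.0]
force: [0.8, 0.1, -3.7]
gripper_width: 0.649
grip_force: 65.1
```

{"fn": "apply_moves", "kwargs": {
  "increments": [
    [0,-0.004,0,0,0,0,1],
    [0,-0.001,-0.02,0,0,0,1],
    [0,0,-0.02,0,0,0,1],
    [0,0,-0.012,0,0,0,1],
    [0,0,-0.005,0,0,0,1],
    [0,0,0,0,0,0,1]
  ]
}}

```text
time_s: 36.9
tcp_pos: [527.5, 278.2, 65.2]
ee_rot: [0.997, 0.079, -0.0, 0.0]
force: [-0.1, 0.1, -3.0]
gripper_width: 0.648
grip_force: 65.4
```

{"fn": "apply_moves", "kwargs": {
  "increments": [
    [0,0,-0.002,0,0,0,1],
    [0,0,-0.002,0,0,0,1],
    [0,0,0,0,0,0,1]
  ]
}}

```text
time_s: 37.2
tcp_pos: [528.0, 278.8, 61.8]
ee_rot: [0.997, 0.079, 0.0, -0.0]
force: [0.4, 0.2, -4.2]
gripper_width: 0.649
grip_force: 65.4
```

Lower until it touches, then release to a partial opening and lift.

{"fn": "apply_moves", "kwargs": {
  "increments": [
    [0,0,-0.002,0,0,0,1],
    [0,0,-0.001,0,0,0,1],
    [0,0,0,0,0,0,1]
  ]
}}

```text
time_s: 37.5
tcp_pos: [529.2, 279.0, 60.4]
ee_rot: [0.997, 0.079, 0.001, -0.0]
force: [-1.3, -1.5, 4.9]
gripper_width: 0.647
grip_force: 66.6
```

{"fn": "apply_moves", "kwargs": {
  "increments": [
    [0,0,0,0,0,0,0.15],
    [0,0,0,0,0,0,0.15],
    [0,0,0,0,0,0,0.15],
    [0,0,0,0,0,0,0.15],
    [0,0,0.02,0,0,0,0.15],
    [0,0,0.03,0,0,0,0.15],
    [0,0,0.03,0,0,0,0.15],
    [0,0,0.03,0,0,0,0]
  ]
}}

```text
time_s: 38.3
tcp_pos: [527.5, 278.6, 169.2]
ee_rot: [0.997, 0.079, -0.0, 0.0]
force: [1.6, 0.8, 1.2]
gripper_width: 0.985
grip_force: 0.0
```

```bash
python3 - <<'E'
from h import *
s=bot.sense();print(s['tcp_pos'],s['qpos'])
g=grab('top','top7')
print(caps(g,[(449,-357,70),(580,-354,70)]))
E
```

```text
[527.4631755  278.57550557 169.16205571] [3.53715474e-01 2.04036181e-01 1.66515364e+00 7.46752646e-05
 1.27296731e+00 1.76674145e+00]
[([451.0, -350.0], 9.7, 226), ([577.0, -345.0], 10.1, 240)]
```

{"fn": "apply_moves", "kwargs": {
  "increments": [
    [0.002,-0.02,0,0,0,0,0],
    [0.002,-0.033,0,0,0,0,0],
    [0.003,-0.034,0,0,0,0,0],
    [0.003,-0.034,0,0,0,0,0],
    [0.003,-0.034,0,0,0,0,0],
    [0.003,-0.034,0,0,0,0,0],
    [0.003,-0.034,0,0,0,0,0],
    [0.003,-0.034,0,0,0,0,0],
    [0.003,-0.034,0,0,0,0,0],
    [0.003,-0.034,0,0,0,0,0],
    [0.003,-0.034,0,0,0,0,0],
    [0.003,-0.034,0,0,0,0,0],
    [0.003,-0.034,0,0,0,0,0],
    [0.003,-0.034,0,0,0,0,0],
    [0.003,-0.034,0,0,0,0,0],
    [0.003,-0.034,0,0,0,0,0],
    [0.003,-0.034,0,0,0,0,0],
    [0.003,-0.034,0,0,0,0,0],
    [0.003,-0.034,0,0,0,0,0],
    [0,0,0,0,0,0,0]
  ]
}}

```text
time_s: 40.35
tcp_pos: [582.1, -356.7, 167.8]
ee_rot: [0.997, 0.077, 0.0, 0.001]
force: [-0.2, 0.6, 0.3]
gripper_width: 0.999
grip_force: 0.0
```

{"fn": "apply_moves", "kwargs": {
  "increments": [
    [0,0,-0.03,0,0,0,0],
    [0,0,-0.01,0,0,0,0],
    [0,0,0,0,0,0,0],
    [0,0,0,0,0,0,0]
  ]
}}

```text
time_s: 40.75
tcp_pos: [582.8, -351.7, 128.5]
ee_rot: [0.997, 0.079, -0.0, -0.0]
force: [-0.2, 0.4, 1.5]
gripper_width: 0.996
grip_force: 0.0
```

{"fn": "apply_moves", "kwargs": {
  "increments": [
    [-0.003,-0.002,-0.03,0,0,0,0],
    [0,0,-0.02,0,0,0,0],
    [0,0,-0.02,0,0,0,0],
    [0,0,-0.012,0,0,0,0],
    [0,0,-0.007,0,0,0,0],
    [0,0,0,0,0,0,1],
    [0,0,0,0,0,0,1],
    [0,0,0,0,0,0,1],
    [0,0,0,0,0,0,1],
    [0,0,0,0,0,0,1],
    [0,0,0,0,0,0,1],
    [0,0,0,0,0,0,1],
    [0,0,0,0,0,0,1]
  ]
}}

```text
time_s: 42.05
tcp_pos: [580.6, -354.8, 41.0]
ee_rot: [0.997, 0.079, 0.001, 0.001]
force: [-0.9, 1.8, 6.4]
gripper_width: 0.651
grip_force: 64.5
```

{"fn": "apply_moves", "kwargs": {
  "increments": [
    [0,0,0.01,0,0,0,1],
    [0,0,0.02,0,0,0,1],
    [0,0,0.03,0,0,0,1],
    [0,0,0.03,0,0,0,1],
    [0,0,0.03,0,0,0,1],
    [0,0,0.015,0,0,0,1],
    [0,0,0,0,0,0,1]
  ]
}}

```text
time_s: 42.75
tcp_pos: [580.9, -355.4, 177.2]
ee_rot: [0.997, 0.079, 0.002, 0.002]
force: [-0.5, -0.7, -3.7]
gripper_width: 0.652
grip_force: 64.8
```

{"fn": "apply_moves", "kwargs": {
  "increments": [
    [0,0.015,0,0,0,0,1],
    [0,0.025,0,0,0,0,1],
    [0.002,0.03,0,0,0,0,1],
    [0.002,0.03,0,0,0,0,1],
    [0.002,0.03,0,0,0,0,1],
    [0.002,0.03,0,0,0,0,1],
    [0.002,0.03,0,0,0,0,1],
    [0.002,0.03,0,0,0,0,1],
    [0.002,0.03,0,0,0,0,1],
    [0.002,0.03,0,0,0,0,1],
    [0.002,0.03,0,0,0,0,1],
    [0.002,0.03,0,0,0,0,1],
    [0.002,0.03,0,0,0,0,1],
    [0.002,0.03,0,0,0,0,1],
    [0.002,0.03,0,0,0,0,1],
    [0,0.03,0,0,0,0,1],
    [0,0.03,0,0,0,0,1],
    [0,0.03,0,0,0,0,1],
    [0,0.02,0,0,0,0,1],
    [0,0.013,0,0,0,0,1]
  ]
}}

```text
time_s: 44.75
tcp_pos: [603.3, 200.7, 171.3]
ee_rot: [0.997, 0.08, -0.002, 0.0]
force: [-0.1, -0.7, -5.0]
gripper_width: 0.651
grip_force: 65.0
```

{"fn": "apply_moves", "kwargs": {
  "increments": [
    [0,0,0,0,0,0,1],
    [0,0,0,0,0,0,1],
    [0,0,-0.02,0,0,0,1],
    [0,0,0,0,0,0,1]
  ]
}}

```text
time_s: 45.15
tcp_pos: [603.8, 197.0, 151.1]
ee_rot: [0.997, 0.078, -0.003, 0.001]
force: [-0.9, 0.2, -5.8]
gripper_width: 0.647
grip_force: 65.0
```

{"fn": "apply_moves", "kwargs": {
  "increments": [
    [0,0,-0.025,0,0,0,1],
    [0,0,-0.025,0,0,0,1],
    [0,0,-0.015,0,0,0,1],
    [0,0,-0.01,0,0,0,1],
    [0,0,-0.007,0,0,0,1],
    [0,0,0,0,0,0,1]
  ]
}}

```text
time_s: 45.75
tcp_pos: [605.5, 198.4, 71.8]
ee_rot: [0.997, 0.079, -0.0, 0.0]
force: [-0.9, 0.1, -4.5]
gripper_width: 0.65
grip_force: 65.1
```

{"fn": "apply_moves", "kwargs": {
  "increments": [
    [0,0,-0.002,0,0,0,1],
    [0,0,-0.002,0,0,0,1],
    [0,0,0,0,0,0,1]
  ]
}}

```text
time_s: 46.05
tcp_pos: [606.0, 198.8, 68.8]
ee_rot: [0.997, 0.079, 0.0, -0.0]
force: [0.9, -0.0, -4.9]
gripper_width: 0.65
grip_force: 65.1
```

{"fn": "apply_moves", "kwargs": {
  "increments": [
    [0,0,-0.002,0,0,0,1],
    [0,0,-0.002,0,0,0,1],
    [0,0,-0.002,0,0,0,1],
    [0,0,0,0,0,0,1]
  ]
}}

```text
time_s: 46.45
tcp_pos: [606.3, 198.9, 63.1]
ee_rot: [0.997, 0.079, 0.001, -0.0]
force: [-0.5, 0.7, 1.1]
gripper_width: 0.648
grip_force: 65.6
```

{"fn": "apply_moves", "kwargs": {
  "increments": [
    [0,0,-0.001,0,0,0,1],
    [0,0,-0.001,0,0,0,1],
    [0,0,0,0,0,0,1]
  ]
}}

```text
time_s: 46.75
tcp_pos: [607.5, 199.2, 63.0]
ee_rot: [0.997, 0.079, 0.002, -0.0]
force: [-1.5, 0.9, 7.8]
gripper_width: 0.645
grip_force: 66.4
```

Green is seated. Release, lift, and check that blue is still in place.

{"fn": "apply_moves", "kwargs": {
  "increments": [
    [0,0,0.001,0,0,0,0.15],
    [0,0,0,0,0,0,0.15],
    [0,0,0,0,0,0,0.15],
    [0,0,0,0,0,0,0.15],
    [0,0,0.02,0,0,0,0.15],
    [0,0,0.03,0,0,0,0.15],
    [0,0,0.03,0,0,0,0.15],
    [0,0,0.03,0,0,0,0]
  ]
}}

```text
time_s: 47.55
tcp_pos: [605.4, 198.5, 172.0]
ee_rot: [0.997, 0.079, -0.0, 0.0]
force: [0.0, -0.1, -0.6]
gripper_width: 0.988
grip_force: 0.0
```

```bash
python3 - <<'E'
from h import *
s=bot.sense();print(s['tcp_pos'])
g=grab('top','top8')
print(caps(g,[(449,-357,70)]))
E
```

```text
[605.44864145 198.53113096 171.99468761]
[([451.0, -350.0], 9.7, 226)]
```

{"fn": "apply_moves", "kwargs": {
  "increments": [
    [-0.006,-0.015,0,0,0,0,0],
    [-0.008,-0.025,0,0,0,0,0],
    [-0.008,-0.03,0,0,0,0,0],
    [-0.008,-0.03,0,0,0,0,0],
    [-0.008,-0.03,0,0,0,0,0],
    [-0.008,-0.03,0,0,0,0,0],
    [-0.008,-0.03,0,0,0,0,0],
    [-0.008,-0.03,0,0,0,0,0],
    [-0.008,-0.03,0,0,0,0,0],
    [-0.008,-0.03,0,0,0,0,0],
    [-0.008,-0.03,0,0,0,0,0],
    [-0.008,-0.03,0,0,0,0,0],
    [-0.008,-0.03,0,0,0,0,0],
    [-0.008,-0.03,0,0,0,0,0],
    [-0.008,-0.03,0,0,0,0,0],
    [-0.008,-0.03,0,0,0,0,0],
    [-0.008,-0.03,0,0,0,0,0],
    [-0.008,-0.03,0,0,0,0,0],
    [-0.008,-0.03,0,0,0,0,0],
    [-0.008,-0.005,0,0,0,0,0]
  ]
}}

```text
time_s: 49.6
tcp_pos: [445.5, -358.8, 169.7]
ee_rot: [0.997, 0.077, -0.001, -0.0]
force: [-1.2, -0.2, 0.5]
gripper_width: 0.999
grip_force: 0.0
```

{"fn": "apply_moves", "kwargs": {
  "increments": [
    [0,0,-0.03,0,0,0,0],
    [0,0,-0.01,0,0,0,0],
    [0,0,0,0,0,0,0],
    [0,0,0,0,0,0,0]
  ]
}}

```text
time_s: 50.0
tcp_pos: [447.6, -355.6, 131.1]
ee_rot: [0.997, 0.079, -0.0, -0.0]
force: [0.2, -0.0, 1.1]
gripper_width: 0.998
grip_force: 0.0
```

```bash
python3 - <<'E'
from h import *
s=bot.sense();print(s['tcp_pos'])
f=grab('side','side9')
c=f['color'][225:300,270:340].astype(int)
m=((c[:,:,0]>1.4*c[:,:,2])&(c[:,:,0]>50)).astype(np.uint8)
ys,xs=np.nonzero(m);print(len(xs),xs.mean()+270,ys.mean()+225)
print(proj(f,[(448,-357,0),(448,-357,23),(448,-357,70)]))
E
```

```text
[ 447.56919985 -355.61237351  131.14958778]
98 299.2959183673469 272.40816326530614
[[299.40896943 271.56346532]
 [299.82603909 267.48052372]
 [300.70400601 258.88558609]]
```

{"fn": "apply_moves", "kwargs": {
  "increments": [
    [0,-0.001,-0.03,0,0,0,0],
    [0,0,-0.02,0,0,0,0],
    [0,0,-0.02,0,0,0,0],
    [0,0,-0.013,0,0,0,0],
    [0,0,-0.008,0,0,0,0],
    [0,0,0,0,0,0,1],
    [0,0,0,0,0,0,1],
    [0,0,0,0,0,0,1],
    [0,0,0,0,0,0,1],
    [0,0,0,0,0,0,1],
    [0,0,0,0,0,0,1],
    [0,0,0,0,0,0,1],
    [0,0,0,0,0,0,1]
  ]
}}

```text
time_s: 51.35
tcp_pos: [448.5, -357.9, 41.7]
ee_rot: [0.997, 0.079, 0.001, 0.001]
force: [-1.6, 2.8, 6.6]
gripper_width: 0.652
grip_force: 64.7
```

{"fn": "apply_moves", "kwargs": {
  "increments": [
    [0,0,0.01,0,0,0,1],
    [0,0,0.02,0,0,0,1],
    [0,0,0.03,0,0,0,1],
    [0,0,0.03,0,0,0,1],
    [0,0,0.03,0,0,0,1],
    [0,0,0.015,0,0,0,1],
    [0,0,0,0,0,0,1]
  ]
}}

```text
time_s: 52.05
tcp_pos: [448.7, -358.6, 177.9]
ee_rot: [0.997, 0.079, 0.001, 0.002]
force: [1.5, -0.7, -4.6]
gripper_width: 0.647
grip_force: 65.1
```

{"fn": "apply_moves", "kwargs": {
  "increments": [
    [0.006,0.015,0,0,0,0,1],
    [0.006,0.022,0,0,0,0,1],
    [0.006,0.025,0,0,0,0,1],
    [0.006,0.025,0,0,0,0,1],
    [0.006,0.025,0,0,0,0,1],
    [0.006,0.025,0,0,0,0,1],
    [0.006,0.025,0,0,0,0,1],
    [0.006,0.025,0,0,0,0,1],
    [0.006,0.025,0,0,0,0,1],
    [0.006,0.025,0,0,0,0,1],
    [0.006,0.025,0,0,0,0,1],
    [0.006,0.025,0,0,0,0,1],
    [0.006,0.025,0,0,0,0,1],
    [0.006,0.025,0,0,0,0,1],
    [0.006,0.025,0,0,0,0,1],
    [0.006,0.025,0,0,0,0,1],
    [0.006,0.025,0,0,0,0,1],
    [0.006,0.025,0,0,0,0,1],
    [0,0.018,0,0,0,0,1]
  ]
}}

```text
time_s: 53.95
tcp_pos: [554.2, 99.9, 172.4]
ee_rot: [0.997, 0.079, -0.002, -0.0]
force: [0.7, 0.3, -5.3]
gripper_width: 0.649
grip_force: 65.3
```

{"fn": "apply_moves", "kwargs": {
  "increments": [
    [0,0,0,0,0,0,1],
    [0,0,0,0,0,0,1],
    [0,0,-0.02,0,0,0,1],
    [0,0,0,0,0,0,1]
  ]
}}

```text
time_s: 54.35
tcp_pos: [553.0, 96.9, 151.7]
ee_rot: [0.997, 0.078, -0.003, 0.0]
force: [-1.4, -1.0, -5.8]
gripper_width: 0.65
grip_force: 65.4
```

{"fn": "apply_moves", "kwargs": {
  "increments": [
    [0,0,-0.025,0,0,0,1],
    [0,0,-0.025,0,0,0,1],
    [0,0,-0.015,0,0,0,1],
    [0,0,-0.01,0,0,0,1],
    [0,0,-0.007,0,0,0,1],
    [0,0,-0.002,0,0,0,1],
    [0,0,-0.002,0,0,0,1],
    [0,0,-0.002,0,0,0,1],
    [0,0,0,0,0,0,1]
  ]
}}

```text
time_s: 55.25
tcp_pos: [556.0, 97.7, 67.7]
ee_rot: [0.997, 0.079, 0.0, -0.0]
force: [0.3, 0.5, -4.3]
gripper_width: 0.647
grip_force: 65.5
```

{"fn": "apply_moves", "kwargs": {
  "increments": [
    [0,0,-0.002,0,0,0,1],
    [0,0,-0.001,0,0,0,1],
    [0,0,0,0,0,0,1]
  ]
}}

```text
time_s: 55.55
tcp_pos: [555.6, 97.7, 64.2]
ee_rot: [0.997, 0.079, -0.0, -0.0]
force: [-0.5, -0.7, -4.6]
gripper_width: 0.645
grip_force: 65.5
```

{"fn": "apply_moves", "kwargs": {
  "increments": [
    [0,0,-0.001,0,0,0,1],
    [0,0,-0.001,0,0,0,1],
    [0,0,0,0,0,0,1]
  ]
}}

```text
time_s: 55.85
tcp_pos: [556.8, 97.9, 63.7]
ee_rot: [0.997, 0.079, 0.001, -0.0]
force: [-1.9, 0.9, 4.6]
gripper_width: 0.651
grip_force: 66.1
```

{"fn": "apply_moves", "kwargs": {
  "increments": [
    [0,0,0,0,0,0,0.15],
    [0,0,0,0,0,0,0.15],
    [0,0,0,0,0,0,0.15],
    [0,0,0,0,0,0,0.15],
    [0,0,0.02,0,0,0,0.15],
    [0,0,0.03,0,0,0,0.15],
    [0,0,0.03,0,0,0,0.15],
    [0,0,0.03,0,0,0,0.15]
  ]
}}

```text
time_s: 56.65
tcp_pos: [555.5, 97.6, 173.2]
ee_rot: [0.997, 0.079, -0.0, 0.0]
force: [-0.2, 0.3, -0.6]
gripper_width: 0.851
grip_force: 0.0
```

{"fn": "apply_moves", "kwargs": {
  "increments": [
    [-0.01,0.0055,0,0,0,0.121,0.6],
    [-0.01,0.0055,0,0,0,0.121,0.6],
    [-0.01,0.0055,0,0,0,0.121,0.6],
    [-0.01,0.0055,0,0,0,0.121,0.6],
    [-0.01,0.0055,0,0,0,0.121,0.6],
    [-0.01,0.0055,0,0,0,0.121,0.6],
    [-0.01,0.0055,0,0,0,0.121,0.6],
    [-0.01,0.0055,0,0,0,0.121,0.6],
    [-0.01,0.0055,0,0,0,0.121,0.6],
    [-0.01,0.0055,0,0,0,0.121,0.6],
    [-0.01,0.0055,0,0,0,0.121,0.6],
    [-0.01,0.0055,0,0,0,0.121,0.6],
    [-0.011,0.0055,0,0,0,0.121,0.6],
    [0,0,0,0,0,0,0.6],
    [0,0,0,0,0,0,0.6]
  ]
}}

```text
time_s: 58.15
tcp_pos: [425.0, 169.1, 172.5]
ee_rot: [0.649, 0.76, 0.0, 0.0]
force: [-0.6, 0.7, -0.4]
gripper_width: 0.401
grip_force: 0.0
```

```bash
python3 - <<'E'
from h import *
s=bot.sense();print(s['tcp_pos'],s['qpos'],R.from_quat(s['ee_rot']).as_matrix()[:,:2].round(3))
g=grab('top');f=grab('side')
u=proj(f,[560,190,80])[0].astype(int)
o=np.zeros((600,800,3),np.uint8)
o[:,:400]=cv2.resize(g['color'][95:245,125:225],(400,600),interpolation=cv2.INTER_CUBIC)
o[:,400:]=cv2.resize(f['color'][u[1]-75:u[1]+75,u[0]-50:u[0]+50],(400,600),interpolation=cv2.INTER_CUBIC)
cv2.imwrite('pics/c10.png',o)
E
```

```text
[425.00059834 169.12777486 172.46407329] [ 2.06189541e-01 -1.39391705e-01  2.01103059e+00 -2.06186702e-04
  1.26924006e+00  4.89870980e-02] [[-0.157  0.988]
 [ 0.988  0.157]
 [-0.     0.001]]
```

View pics/c10.png

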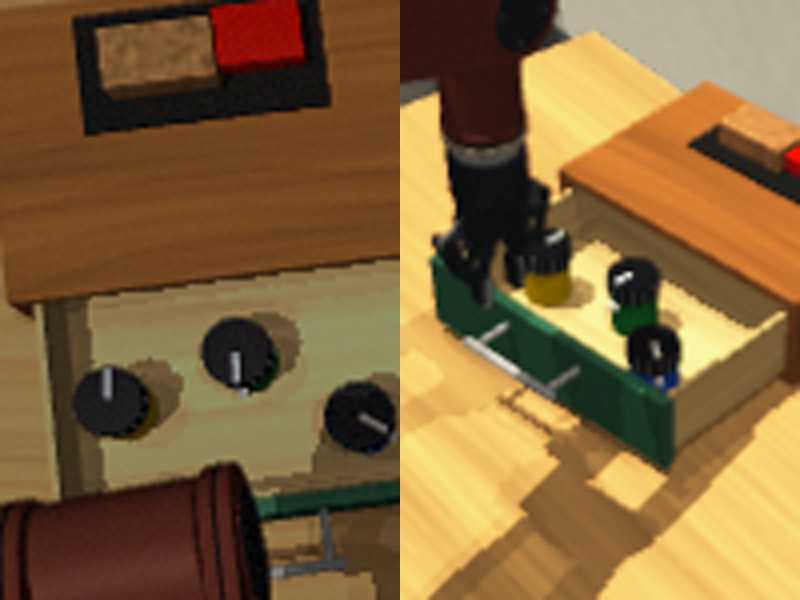

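All three jars (yellow, green, blue) stand upright in the drawer. Pinching the handle to push the drawer shut.

{"fn": "apply_moves", "kwargs": {
  "increments": [
    [0,0,-0.03,0,0,0,0.6],
    [0,0,-0.03,0,0,0,0.6],
    [0,0,-0.02,0,0,0,0.6],
    [0,0,-0.015,0,0,0,0.6],
    [0,0,-0.012,0,0,0,0.6],
    [0,0,-0.005,0,0,0,0.6],
    [0,0,0,0,0,0,1],
    [0,0,0,0,0,0,1],
    [0,0,0,0,0,0,1],
    [0,0,0,0,0,0,1],
    [0,0,0,0,0,0,1],
    [0,0,0,0,0,0,1]
  ]
}}

```text
time_s: 59.45
tcp_pos: [425.6, 169.2, 61.0]
ee_rot: [0.648, 0.761, 0.001, 0.001]
force: [1.9, -0.8, 0.6]
gripper_width: 0.102
grip_force: 58.8
```

{"fn": "apply_moves", "kwargs": {
  "increments": [
    [0.003,0.0005,0,0,0,0,1],
    [0.005,0.0008,0,0,0,0,1],
    [0.007,0.0011,0,0,0,0,1],
    [0.01,0.0016,0,0,0,0,1],
    [0.01,0.0016,0,0,0,0,1],
    [0.01,0.0016,0,0,0,0,1],
    [0.01,0.0016,0,0,0,0,1],
    [0.01,0.0016,0,0,0,0,1],
    [0.01,0.0016,0,0,0,0,1],
    [0.01,0.0016,0,0,0,0,1],
    [0.01,0.0016,0,0,0,0,1],
    [0.01,0.0016,0,0,0,0,1],
    [0.01,0.0016,0,0,0,0,1],
    [0.01,0.0016,0,0,0,0,1],
    [0.01,0.0016,0,0,0,0,1],
    [0.01,0.0016,0,0,0,0,1],
    [0.01,0.0016,0,0,0,0,1],
    [0.007,0.0011,0,0,0,0,1],
    [0.004,0.0006,0,0,0,0,1],
    [0,0,0,0,0,0,1]
  ]
}}

```text
time_s: 61.45
tcp_pos: [591.8, 195.1, 61.0]
ee_rot: [0.648, 0.761, 0.0, 0.001]
force: [2.2, -4.1, 4.1]
gripper_width: 0.103
grip_force: 59.4
```

{"fn": "apply_moves", "kwargs": {
  "increments": [
    [0.004,0.0006,0,0,0,0,1],
    [0.004,0.0006,0,0,0,0,1],
    [0.003,0.0005,0,0,0,0,1],
    [0,0,0,0,0,0,1]
  ]
}}

```text
time_s: 61.85
tcp_pos: [602.2, 196.7, 61.0]
ee_rot: [0.648, 0.761, -0.0, 0.001]
force: [0.1, -4.8, 5.4]
gripper_width: 0.103
grip_force: 59.6
```

{"fn": "apply_moves", "kwargs": {
  "increments": [
    [0.002,0,0,0,0,0,1],
    [0.002,0,0,0,0,0,1],
    [0,0,0,0,0,0,1]
  ]
}}

```text
time_s: 62.15
tcp_pos: [604.3, 197.0, 61.0]
ee_rot: [0.648, 0.761, -0.001, -0.001]
force: [-7.5, -5.3, 10.4]
gripper_width: 0.105
grip_force: 60.2
```

{"fn": "apply_moves", "kwargs": {
  "increments": [
    [0.002,0.0005,0,0,0,0,1],
    [0.002,0.0005,0,0,0,0,1],
    [0,0,0,0,0,0,1]
  ]
}}

```text
time_s: 62.45
tcp_pos: [604.3, 197.1, 60.9]
ee_rot: [0.648, 0.762, -0.005, -0.004]
force: [-22.3, -8.9, 23.6]
gripper_width: 0.101
grip_force: 61.8
```

The drawer is at its shut stop. Ease off the force, release and lift clear.

{"fn": "apply_moves", "kwargs": {
  "increments": [
    [-0.002,0,0,0,0,0,1],
    [-0.001,0,0,0,0,0,1],
    [0,0,0,0,0,0,0.65],
    [0,0,0,0,0,0,0.65],
    [0,0,0,0,0,0,0.65],
    [0,0,0,0,0,0,0.65],
    [0,0,0.02,0,0,0,0.65],
    [0,0,0.03,0,0,0,0.65],
    [0,0,0.03,0,0,0,0.65],
    [0,0,0.03,0,0,0,0.65],
    [-0.03,-0.03,0.02,0,0,0,0.65],
    [-0.04,-0.04,0.02,0,0,0,0.65],
    [-0.04,-0.04,0,0,0,0,0.65],
    [-0.04,-0.04,0,0,0,0,0.65],
    [-0.04,-0.04,0,0,0,0,0.65],
    [0,-0.04,0,0,0,0,0.65],
    [0,-0.04,0,0,0,0,0.65],
    [0,-0.04,0,0,0,0,0.65],
    [0,0,0,0,0,0,0.65],
    [0,0,0,0,0,0,0.65]
  ]
}}

```text
time_s: 64.45
tcp_pos: [437.2, -91.5, 206.9]
ee_rot: [0.649, 0.761, 0.0, -0.0]
force: [-0.1, -0.3, -0.7]
gripper_width: 0.351
grip_force: 0.0
```

```bash
python3 - <<'E'
from h import *
g=grab('top','topF')
cv2.imwrite('pics/c11.png',cv2.resize(g['color'][80:290,90:390],(800,560),interpolation=cv2.INTER_CUBIC))
E
```

```text
(no output)
```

View pics/c11.png

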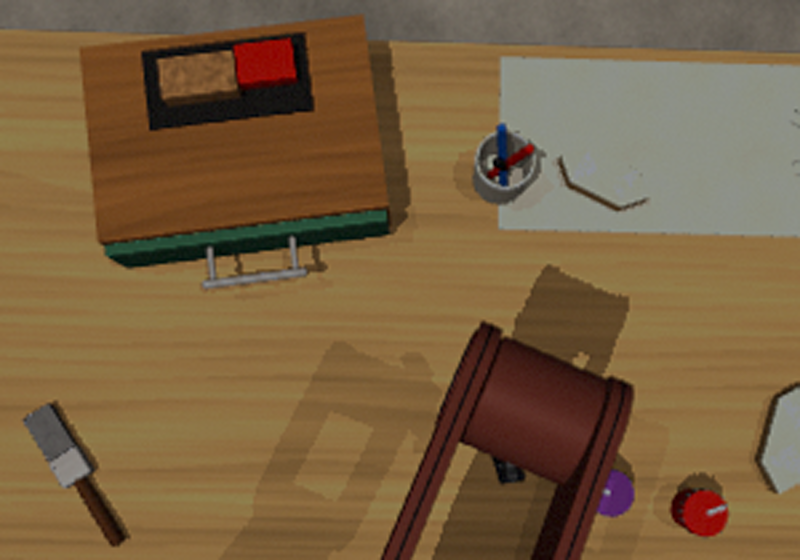

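The drawer is flush shut at crop (245,235), and the brush, cup, petals and look-alikes are where they were. Handing in.

```bash
python3 -c "
from bench import bot
print(bot.finish_job())"
```

```text
the job is handed in; nothing more can be done
None
```

I screwed the yellow, green and blue jar caps home (there was no orange jar), stood the jars upright in the drawer and pushed it fully shut, leaving everything else in place; the job is handed in.

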